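Open the sprung lid of a blank case

TASK

Open the green-lidded metal case on the bench: press down its red release tab so that the lid springs up by itself, then push the lid back until it is fully open and rests against its stop. Only press and push with the fingers: do not pinch or force the lid, and leave the other things on the bench where they lie.

Things in the scene. Friction and masses are not known exactly. Their poses are not given: they have to be found in the camera images.
- case: Open-topped dark steel case for sheet-metal blanks, fixed to the bench, 130 mm deep (x) x 180 mm wide (y) x 45 mm high. Origin at the centre of its underside on the bench; its x axis points from the front (latch side, facing roughly towards the robot) to the hinge at the back; z is up.
- tab_pad (a point): Press point on top of the red release tab: a ribbed thumb pad 56 mm long (x), 50 wide, at the front of the case; 125 mm ahead of the case's origin, 30 mm up. The pad reaches 15 mm forward and 33 mm back from here to a red post, 57 mm high, whose hook holds the lid. Pressed straight down, the pad sinks up to 13 mm and the post's top leans up to 11 mm towards it (axle 52 mm behind, 18 mm up).
- tab (a joint): Rocking angle of the release tab, rad: 0 at rest, 0.26 pressed to its stop. The hook frees the lid at about 0.18 (pad about 9 mm down, about 4 N at the press point; about 4.5 N at the stop). It springs back when let go.
- lid (a joint): Angle of the green steel lid, rad: 0 shut and latched, 1.85 fully open against its stop. Once unlatched a spring lifts it in about a second to 0.9, where it waits; beyond that only its weight (about 150 g) resists, under 1.5 N at the edge. Past the vertical (1.57) it falls gently back to its stop by itself and stays there.
- lid_edge (a point): Middle of the lid's front edge: the end of a steel tongue 26 mm wide, 6 mm thick, that stands 13 mm out of the 180 mm wide lid. It moves with the lid, on a circle of 143 mm radius about the hinge, from 48 mm above the bench (shut) to about 160 mm (angle 0.9) and about 188 mm (upright).
- lid_hinge (a point): Middle of the hinge line of the lid, along the back top rim of the case, 65 mm behind the case's origin and 45 mm above the bench. The hinge line runs along the case's y axis.
- brass_frame_mid (a point): Bystander: square brass frame, 60 mm outside, 26 mm hole, 4 mm thick, lying on the bench. Centre.
- brass_blank_mid (a point): Bystander: square brass blank, 45 x 45 x 5 mm, lying on the bench. Centre.
- marker_mid (a point): Bystander: black marker pen, 130 mm long, 14 mm thick, lying. Middle.
- punch_mid (a point): Bystander: steel centre punch, 122 mm long, 12 mm thick, lying. Middle.
- bench_block_mid (a point): Bystander: square steel bench block, 75 x 75 x 25 mm. Centre.
- oil_jar_mid (a point): Bystander: amber jar with yellow cap, 52 mm across, 75 mm high. Centre.
- hammer_grip (a point): Bystander: hammer with a wooden handle, lying. Point on its handle.

How it is judged:
By the outcome, as a careful person would: the job done as asked, in the order asked, and still so for the second after the job is handed in, with the robot touching nothing.
It also fails if it takes over 38 s, if anything falls off the work surface, if the arm or the gripper's body presses on something with over 40 N, if the wrist force passes 120 N, or if a joint passes its speed limit or range.

ROBOT

A 6-joint arm with a two-finger parallel gripper is mounted at the origin on the work surface. World frame = base frame: x ahead of the robot, y to its left, z up, the work surface at z = 0. Lengths are in mm, angles in rad, forces in N, time in s.
With the tool pointing down it reaches from about 350 to 875 mm from the base axis. Payload 4.2 kg.
Tool frame: the origin (TCP) lies midway between the tips of the shut fingers; the grasp point (between the pads) lies 19 mm behind it; y points along the fingers, z is the direction in which the jaws open and shut, and the axes are right-handed (so a half turn about y gives the same grasp; the last joint's range is limited). The gripper opens to 85 mm and grips with 20 to 120 N. Pads are 22 mm wide; open, the fingers measure 114 mm over their backs; the gripper's body (76 mm by 85 mm) begins 54 mm behind the grasp point. The pads swing forward as they close: fully open they stand 13 mm farther back than shut.
Start: joints at [-0.892, 0.385, 0.008, 0, -1.194, -0.259], TCP at [254.749, -570.703, 231.312] pointing down, gripper open.
Joint ranges: [-3.14, 3.14], [-1.21, 2.06], [-1.07, 1.41], [-3.16, 2.05], [-2.99, -0.16], [-3.1, 3.1]. Speed limits (rad/s): [2.79, 2.79, 3.14, 3.14, 3.14, 3.14].

INTERFACE

Orientations are given as [roll, pitch, yaw] about the fixed x, y, z axes, in that order (R = Rz(yaw) Ry(pitch) Rx(roll)).
In Python, from plant import r gives the robot as it stands. The module is installed in compiled form; this text tells all that it offers.
- The arm moves only by the tool drive_tool, never from a script. Its argument "rows" is a list of rows, each a list of 7 numbers: the shift along the tool's x, y, z scaled (see below), then the turn, a rotation vector about the tool's x, y, z scaled (see below), then the closure, from 0 (fully open) to 1 (shut). In form: [[x, y, z, ax, ay, az, hand], ...]. A call has 1 to 20 rows; each row shifts and turns the commanded pose from where the row before left it, along the tool's axes as they then stand; what a row does not reach is not made up. The controller multiplies each number of a shift by 2 cm and each number of a turn by 6 degrees. A row lasts 1/8 s, in which the tool goes at most 62.5 mm and 10.7 degrees, less where a joint would pass 70% of its speed; a pose out of reach is approached as far as the arm can. A call with a number of a shift or a turn outside -1 to 1 is refused whole. A call with a gripper value outside its range is refused whole. The fingers move at their own pace and stop on an object; "force" is the grip in N (left out, the last holds). Time passes only in rows, so rows that do not move let the fingers close. It gives the time, the measured TCP pose, the force and the opening at its end, in the units of the state.
- r.observe(): the state, without advancing time (a new reading comes with each control period).
- r.snapshot(name): name is "scene" or "side" or "wrist"; returns a dict with "frame" (420x560x3 uint8, blue, green, red), "range_z" (420x560 float32, mm along the optical axis (not along the pixel's ray), 0 where there is no reading), "camera_matrix" (3x3 intrinsics, pixels), "rvec" (rotation vector, rad) and "tvec" (3), from world to camera coordinates, as OpenCV has them. Camera axes: x right, y down, z forward; pixel columns grow to the right and rows downward; lengths in mm; the calibration is good to about 2 mm. A picture is of the moment at which its call begins.
- r.close_job(): hands the job in, once; it reports no verdict.
The state is a dict: "clock": time; "qpos": joint angles; "joint_velocities": joint speeds; "tau": joint torques, N m; "ee_pos": TCP position; "ee_rot": TCP orientation; "force": force on the tool from outside, world axes, zero at the start; "wrist_torque": the same for the moment, N m; "gripper_width": opening from 0.0 (shut) to 1.0 (fully open).
Only numpy, scipy, OpenCV 4.12 (cv2) and the standard library are available. Lean on these libraries where they do the work, as an engineer would, in place of code of your own. Each camera call takes 0.05 s, during which the arm holds its last target.

## Working session

There is one attempt and no reset: what is moved stays moved. The work goes in short steps, Python scripts to look and compute and a tool call to move; the robot and the scene stay as the last step left them, time stands still between calls to the robot, and variables do not carry over. Pictures are saved under pics/ and viewed, and the job is handed in when it is done.

Besides the shell and the picture viewer there is one more tool, called after "Request:" as name([rows], argument=value, ...), one row to a line, values as JSON. drive_tool: Moves the arm, as the interface text tells. Shifts and turns lie within -1 to 1; 1 stands for 2 cm of shift or 6 degrees of turn. Its arguments: {"type":"object","properties":{"rows":{"type":"array","items":{"type":"array","items":{"type":"number"}}},"force":{"type":"number"}},"required":["rows"]}

```bash
mkdir -p pics
python3 - <<'E'
from plant import r
import cv2,pickle
print(r.observe())
for n in("scene","side"):
    s=r.snapshot(n);cv2.imwrite(f"pics/{n}0.png",s["frame"]);pickle.dump(s,open(f"{n}0.pkl","wb"))
E
```

```text
{'clock': 0.0, 'qpos': array([-8.92388796e-01,  3.85551211e-01,  6.57947891e-03, -4.75831258e-04,
       -1.19399863e+00, -2.58597535e-01]), 'joint_velocities': array([ 2.04487746e-04,  5.66868391e-04, -2.32597714e-04,  9.41770441e-04,
        1.03607266e-03,  9.83123946e-05]), 'tau': array([ 5.54993640e-04, -3.92286837e+01,  1.88393050e+01,  4.18616027e+00,
       -4.77977112e-03, -9.92802342e-06]), 'ee_pos': array([ 254.50200795, -570.17673665,  230.21011603]), 'ee_rot': array([-1.56858150e+00,  1.28593605e-04,  4.19634578e-01]), 'force': array([ 0.57380534, -1.09467215,  0.64274973]), 'wrist_torque': array([ 0.0255015 , -0.03123757, -0.01091087]), 'gripper_width': 0.9993783061352666}
```

View pics/scene0.png

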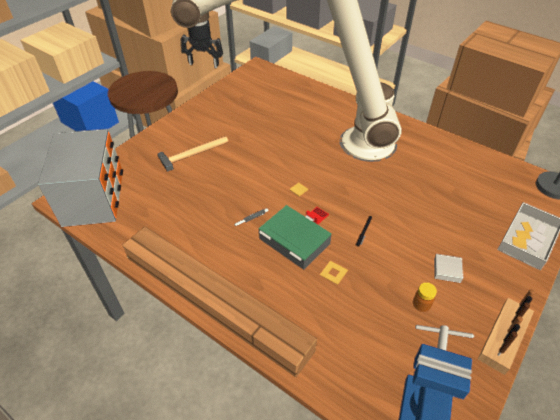

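View pics/side0.png

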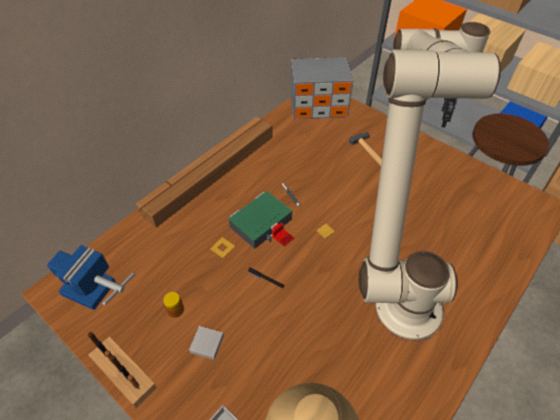

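The scene view shows the green lid around px (295,237) and the red tab around (317,215). In the side view they are at (261,218) and (283,235). Next I segment both colours and deproject them to world points.

```bash
cat > h.py <<'E'
import numpy as np,cv2
def cloud(s):
    z=s["range_z"];K=s["camera_matrix"];R=cv2.Rodrigues(np.array(s["rvec"],float))[0];t=np.array(s["tvec"],float).reshape(3)
    v,u=np.mgrid[:z.shape[0],:z.shape[1]]
    p=np.stack([(u-K[0,2])/K[0,0]*z,(v-K[1,2])/K[1,1]*z,z],-1)
    return (p-t)@R
def masks(s):
    h=cv2.cvtColor(s["frame"],cv2.COLOR_BGR2HSV);H,S,V=h[...,0],h[...,1],h[...,2];ok=s["range_z"]>0
    return ok&(H>60)&(H<90)&(S>90)&(V>40), ok&((H<4)|(H>175))&(S>200)&(V>100)
def proj(s,P):
    return cv2.projectPoints(np.array(P,float).reshape(-1,1,3),np.array(s["rvec"],float),np.array(s["tvec"],float),s["camera_matrix"],None)[0].reshape(-1,2)
E
python3 - <<'E'
from h import *;import pickle
np.set_printoptions(precision=1,suppress=True)
for n in("scene","side"):
    s=pickle.load(open(n+"0.pkl","rb"));c=cloud(s);g,rd=masks(s)
    near=(abs(c[...,0]-550)<300)&(abs(c[...,1])<400)&(c[...,2]<120)
    G=c[g&near&(c[...,2]>35)];print(n,len(G),np.median(G[:,2]))
    top=G[abs(G[:,2]-np.median(G[:,2]))<4]
    b=cv2.minAreaRect(top[:,:2].astype(np.float32));print(b,cv2.boxPoints(b).tolist())
    Rd=c[rd&near];print("red",len(Rd),Rd[np.argsort(Rd[:,2])][::4])
    print(cv2.minAreaRect(Rd[(Rd[:,2]<40)&(Rd[:,2]>22)][:,:2].astype(np.float32)))
    m=(frame:=s["frame"])
    cen=proj(s,[[*b[0],45]])[0].astype(int);x,y=cen
    cv2.imwrite(f"pics/{n}_z.png",cv2.resize(m[max(0,y-60):y+60,max(0,x-80):x+80],None,fx=5,fy=5,interpolation=2))
E
```

```text
scene 1884 51.781455559504934
((563.73388671875, 55.94831848144531), (179.13339233398438, 130.0254364013672), 85.42183685302734) [[491.7794494628906, -28.143352508544922], [621.3900756835938, -38.521854400634766], [635.6883544921875, 140.0399932861328], [506.07769775390625, 150.41848754882812]]
red 142 [[429.9  84.7  23.5]
 [427.9  68.1  25.3]
 [442.   42.6  26. ]
 [429.1  53.4  26.4]
 [462.4  82.8  27.7]
 [442.4  88.6  27.7]
 [444.9  71.2  28. ]
 [438.1  66.8  28.7]
 [449.6  59.   29. ]
 [441.8  84.3  29.1]
 [427.2  82.5  29.2]
 [453.2  76.6  29.5]
 [432.9  89.9  29.6]
 [471.4  80.9  29.8]
 [450.3  67.   30.1]
 [449.   54.7  30.5]
 [459.6  76.9  30.7]
 [430.6  80.7  31.1]
 [454.4  84.8  31.3]
 [453.6  50.   31.4]
 [451.6  75.4  32. ]
 [471.7  84.7  32.7]
 [444.7  74.4  34.7]
 [485.1  85.5  40.8]
 [483.6  80.5  45.4]
 [482.3  75.6  50.3]
 [484.3  61.8  52.3]
 [485.1  54.9  53.2]
 [482.2  82.7  54.9]
 [477.5  75.8  55.5]
 [477.1  41.7  56.1]
 [486.3  51.7  56.7]
 [486.2  66.6  57.2]
 [484.1  65.1  58.9]
 [484.5  57.9  59.2]
 [487.4  63.5  60.8]]
((453.0559997558594, 64.91563415527344)
[... 1028 characters left out ...]
8.9  32. ]
 [468.7  62.3  32.2]
 [463.5  58.   32.4]
 [460.8  55.9  32.6]
 [444.9  59.   32.9]
 [473.   83.2  33.1]
 [444.8  54.   33.4]
 [463.   53.4  33.8]
 [449.9  47.9  33.9]
 [444.1  70.4  34.2]
 [423.5  63.8  34.6]
 [438.9  61.   34.8]
 [469.6  76.8  35.1]
 [443.5  76.2  35.3]
 [463.5  88.9  36.4]
 [432.2  69.   38. ]
 [472.6  57.7  41.1]
 [477.3  83.   46.2]
 [478.   77.   50.7]
 [482.   72.4  53.7]
 [487.3  61.2  54.4]
 [484.8  53.9  54.8]
 [477.9  87.3  55.8]
 [473.4  46.5  57.1]
 [477.9  56.7  58. ]
 [481.7  82.9  59.1]
 [476.7  68.3  59.7]
 [484.5  54.1  60.8]
 [483.1  71.1  62.5]]
((451.44793701171875, 68.0570068359375), (51.688568115234375, 54.83658218383789), 84.33372497558594)
```

Both cameras agree on the case: centre about (562, 57), yaw about -4.7°. That puts the tab pad at about (437, 67.5, 30), which matches the red points spanning x 423–487. The hinge is at about (627, 52, 45). I'll start by turning, closing the fingers and travelling.

Request:
drive_tool([
  [0,0,1,0,0.96,0,1],
  [0,0,1,0,0.96,0,1],
  [0,0,1,0,0.96,0,1],
  [0,0,1,0,0.96,0,1],
  [0,0,1,0,0.96,0,1],
  [0.4,0,1,0,0,0,1],
  [0.4,0,1,0,0,0,1],
  [0.4,0,1,0,0,0,1],
  [0.4,0,1,0,0,0,1],
  [0.4,0,1,0,0,0,1],
  [0.4,0,1,0,0,0,1],
  [0.4,0,1,0,0,0,1],
  [0.4,0,1,0,0,0,1],
  [0.4,0,1,0,0,0,1],
  [0.4,0,1,0,0,0,1],
  [0.4,0,1,0,0,0,1],
])

```text
clock: 2.1
ee_pos: [339.1, -261.3, 231.0]
ee_rot: [-1.57, 0.001, -0.083]
force: [-0.5, -0.9, 0.6]
gripper_width: 0.003
```

```bash
cat >> h.py <<'E'
from scipy.spatial.transform import Rotation as Ro
def to(o,P):
    R=Ro.from_euler('xyz',o["ee_rot"]).as_matrix()
    print(o["clock"],o["ee_pos"].round(1),o["ee_rot"].round(4),"F",o["force"].round(1),"units",(R.T@(np.array(P)-o["ee_pos"])/20).round(2))
E
python3 -c "
from h import *;from plant import r
to(r.observe(),[433,68,60])"
```

```text
2.1 [ 339.1 -261.3  231. ] [-1.5704e+00  6.0000e-04 -8.3000e-02] F [-0.5 -0.9  0.6] units [ 3.32  8.55 16.79]
```

Request:
drive_tool([
  [0.2,0,1,0,0,0,1],
  [0.2,0,1,0,0,0,1],
  [0.2,0,1,0,0,0,1],
  [0.2,0,1,0,0,0,1],
  [0.2,0,1,0,0,0,1],
  [0.2,0,1,0,0,0,1],
  [0.2,0,1,0,0,0,1],
  [0.2,0,1,0,0,0,1],
  [0.2,0,1,0,0,0,1],
  [0.2,0.7,1,0,0,0,1],
  [0.2,1,1,0,0,0,1],
  [0.2,1,1,0,0,0,1],
  [0.2,1,1,0,0,0,1],
  [0.2,1,1,0,0,0,1],
  [0.2,1,1,0,0,0,1],
  [0.2,1,0.8,0,0,0,1],
  [0,0.8,0,0,0,0,1],
  [0,0,0,0,0,0,1],
])

```text
clock: 4.35
ee_pos: [428.0, 47.2, 80.2]
ee_rot: [-1.573, 0.003, -0.083]
force: [0.5, -0.1, 0.1]
gripper_width: 0.002
```

Run:
```python
from h import *;from plant import r
o=r.observe();to(o,[433,68,30])
s=r.snapshot("side");p=proj(s,[o["ee_pos"],[437.4,67.5,30]]);print(p)
x,y=p[1].astype(int);cv2.imwrite("pics/a.png",cv2.resize(s["frame"][y-60:y+60,x-80:x+80],None,fx=5,fy=5))
```

```text
4.35 [428.   47.2  80.2] [-1.5727  0.0033 -0.0828] F [ 0.5 -0.1  0.1] units [0.17 2.51 1.06]
[[292.38083456 228.11091852]
 [286.0776762  239.26777058]]
```

View pics/a.png

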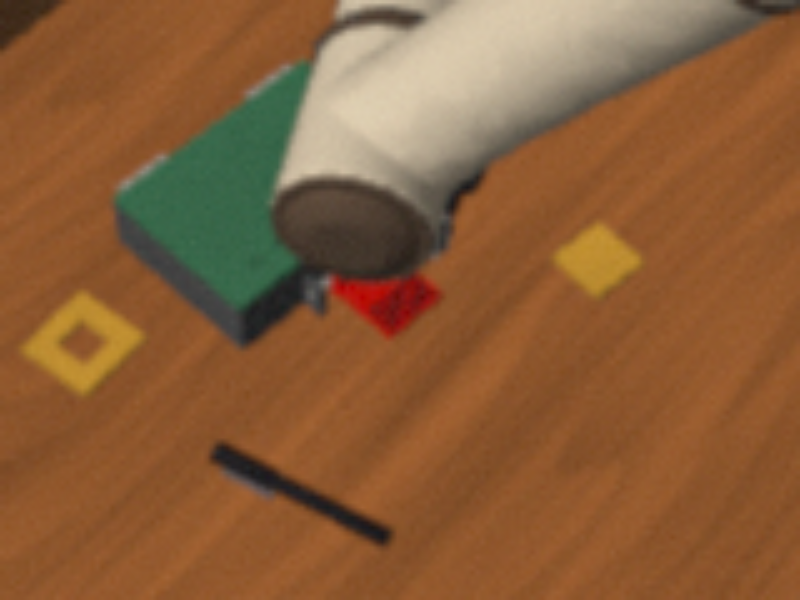

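The side view shows the arm hiding the fingers. The pad is visible at about (385,300) in the zoom, and the bystanders are undisturbed. I'll centre sideways and come down.

Request:
drive_tool([
  [0.15,0.2,0.5,0,0,0,1],
  [0,1,0.5,0,0,0,1],
  [0,0.9,0.05,0,0,0,1],
  [0,0,0,0,0,0,1],
  [0,0,0,0,0,0,1],
])

```text
clock: 5.03
ee_pos: [434.5, 68.6, 40.1]
ee_rot: [-1.57, -0.001, -0.083]
force: [-0.3, -0.2, 0.6]
gripper_width: -0.0
```

Run:
```python
from h import *;from plant import r
o=r.observe();to(o,[433,68,18])
for n in("scene","wrist"):
  s=r.snapshot(n);f=s["frame"];p=proj(s,[o["ee_pos"],[437.4,67.5,30]]);print(n,p)
  if n=="scene":
    x,y=p[1].astype(int);f=cv2.resize(f[y-60:y+60,x-80:x+80],None,fx=5,fy=5)
  cv2.imwrite(f"pics/b_{n}.png",f)
```

```text
5.025 [434.5  68.6  40.1] [-1.5701e+00 -1.4000e-03 -8.2600e-02] F [-0.3 -0.2  0.6] units [-0.08  1.1  -0.04]
scene [[321.30536884 210.16348523]
 [320.33570468 212.68362076]]
wrist [[280.79908752 273.45677952]
 [279.28627912 269.25493474]]
```

View pics/b_scene.png

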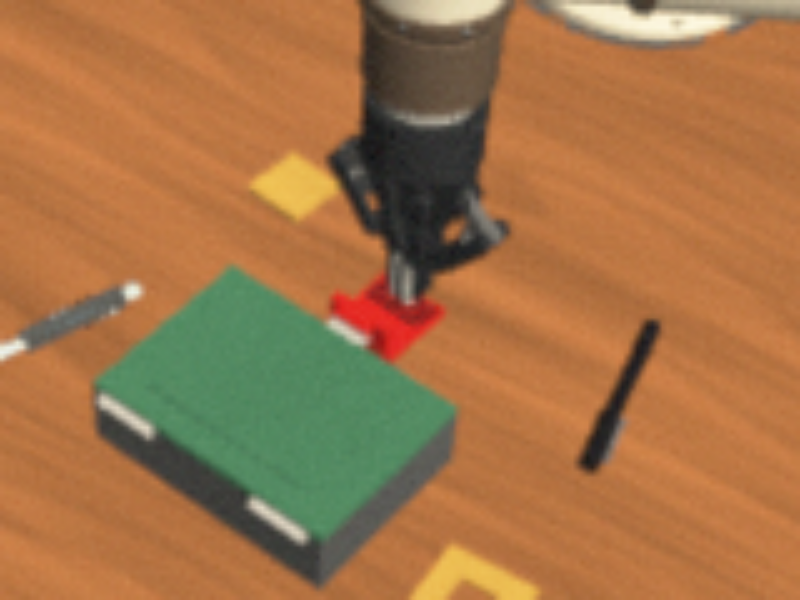

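View pics/b_wrist.png

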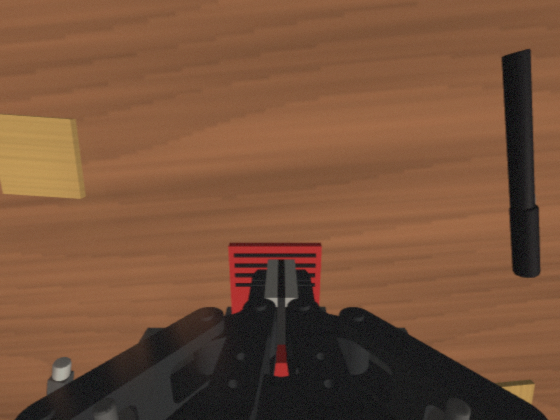

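The fingers are centred over the ribbed pad: the tip is at about (405,295) in the scene zoom, and in the wrist view the pad spans x 230–320 with the finger at 281. Now I press.

Request:
drive_tool([
  [0,0.4,0,0,0,0,1],
  [0,0.3,0,0,0,0,1],
  [0,0.2,0,0,0,0,1],
  [0,0.15,0,0,0,0,1],
  [0,0.1,0,0,0,0,1],
  [0,0,0,0,0,0,1],
])

```text
clock: 5.88
ee_pos: [433.2, 68.2, 16.9]
ee_rot: [-1.572, 0.001, -0.082]
force: [-6.8, 3.6, 13.5]
gripper_width: -0.002
```

```bash
cat > look.py <<'E'
from h import *;from plant import r;import sys
o=r.observe();to(o,[433,68,18])
s=r.snapshot("scene");x,y=310,225
cv2.imwrite(f"pics/{sys.argv[1]}.png",cv2.resize(s["frame"][y-70:y+70,x-90:x+90],None,fx=4,fy=4))
c=cloud(s);g,_=masks(s);C=c[g&(abs(c[...,0]-560)<160)&(abs(c[...,1]-60)<150)]
u=np.array([.9966,-.082]);X=(C[:,:2]-[627,52])@u;Z=C[:,2]-45
print("n",len(C),"lid x,z pct",np.percentile(X,[1,50,99]).round(1),np.percentile(Z,[1,50,99]).round(1), "angle",np.median(np.arctan2(Z,-X)[np.hypot(X,Z)>70]).round(3))
E
python3 look.py c
```

```text
5.875 [433.2  68.2  16.9] [-1.5715e+00  1.2000e-03 -8.2400e-02] F [-6.8  3.6 13.5] units [-0.01 -0.05 -0.01]
n 2216 lid x,z pct [-115.3  -55.8    0.2] [ 4.8 29.  51.7] angle 0.432
```

View pics/c.png

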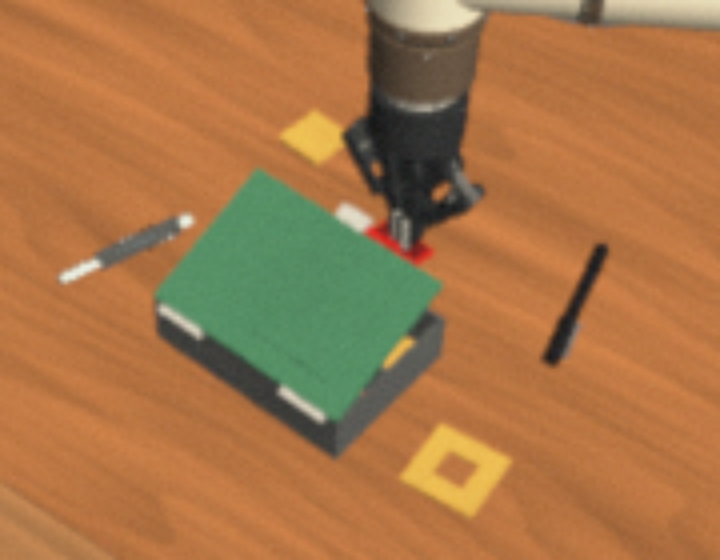

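The lid has released and is rising (0.43 rad). The tab is held at its stop with 15 N total force. I'll let it finish while I retreat straight up.

Request:
drive_tool([
  [0,0,0,0,0,0,1],
  [0,0,0,0,0,0,1],
  [0,-0.4,0,0,0,0,1],
  [0,-0.6,0,0,0,0,1],
  [0,-1,0,0,0,0,1],
  [0,-1,0,0,0,0,1],
  [0,-1,0,0,0,0,1],
  [0,-1,0,0,0,0,1],
  [0,-1,0,0,0,0,1],
  [0,-0.4,0,0,0,0,1],
  [0,0,0,0,0,0,1],
])

```text
clock: 7.3
ee_pos: [434.0, 68.1, 144.6]
ee_rot: [-1.57, -0.001, -0.083]
force: [0.0, -0.4, 0.3]
gripper_width: -0.003
```

```bash
python3 look.py d; python3 -c "
from h import *;from plant import r
to(r.observe(),[510,61.5,140])"
```

```text
7.3 [434.   68.1 144.6] [-1.5701e+00 -9.0000e-04 -8.3200e-02] F [ 0.  -0.4  0.3] units [-0.05  6.33 -0.02]
n 2247 lid x,z pct [-74.8 -36.    3.1] [  6.7  56.9 104.2] angle 0.969
7.35 [433.6  68.  144. ] [-1.5709e+00  5.0000e-04 -8.3300e-02] F [-0.5  0.2  0.9] units [ 3.84  0.2  -0.01]
```

View pics/d.png

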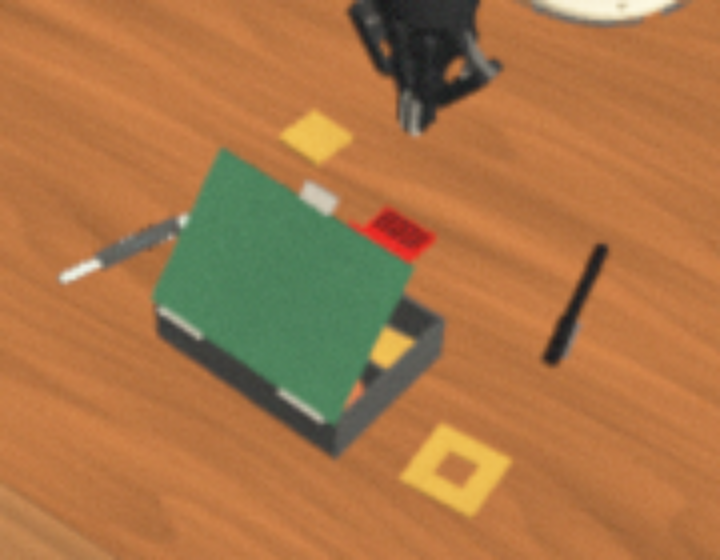

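The lid waits at about 0.93 rad with its tongue at about (318,198) in the zoom. The tab has sprung back and nothing else has moved. I'll push the tongue back gently, with the fingertips just below the edge.

Request:
drive_tool([
  [1,0.1,0,0,0,0,1],
  [1,0,0,0,0,0,1],
  [1,0,0,0,0,0,1],
  [0.6,0,0,0,0,0,1],
  [0.4,0,0,0,0,0,1],
  [0.4,0,0,0,0,0,1],
  [0.4,0,0,0,0,0,1],
  [0.4,0,0,0,0,0,1],
  [0.4,-0.05,0,0,0,0,1],
  [0.4,-0.05,0,0,0,0,1],
  [0.4,-0.05,0,0,0,0,1],
  [0.4,-0.05,0,0,0,0,1],
])

```text
clock: 8.85
ee_pos: [570.1, 56.9, 146.4]
ee_rot: [-1.571, -0.0, -0.083]
force: [0.1, 0.5, 0.9]
gripper_width: 0.0
```

```bash
python3 look.py e; python3 -c "
from h import *;from plant import r
to(r.observe(),[634,51.5,150])"
```

```text
8.85 [570.1  56.9 146.4] [-1.5707e+00 -4.0000e-04 -8.2800e-02] F [0.1 0.5 0.9] units [-6.88  6.42 -0.02]
n 1916 lid x,z pct [-36.9 -15.6   5. ] [  5.7  70.3 125.3] angle 1.317
8.9 [571.2  57.  146.5] [-1.5706 -0.0017 -0.0828] F [ 1.1 -0.5  1.1] units [ 3.15 -0.17 -0.01]
```

View pics/e.png

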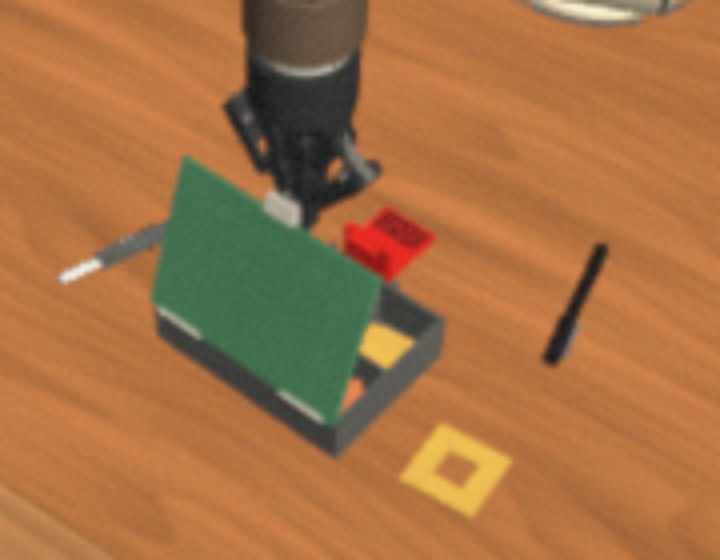

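The tongue rides on the fingers at about (285,208) in the zoom, and the lid is at about 1.3 rad with low force. I'll push on gently past vertical.

Request:
drive_tool([
  [0.4,-0.05,0,0,0,0,1],
  [0.4,-0.05,0,0,0,0,1],
  [0.4,-0.05,0,0,0,0,1],
  [0.4,0,0,0,0,0,1],
  [0.3,0,0,0,0,0,1],
  [0.3,0,0,0,0,0,1],
  [0.3,0,0,0,0,0,1],
  [0.3,0,0,0,0,0,1],
  [0.3,0,0,0,0,0,1],
  [0.2,0,0,0,0,0,1],
  [0,0,0,0,0,0,1],
  [0,0,0,0,0,0,1],
])

```text
clock: 10.4
ee_pos: [635.1, 51.5, 149.4]
ee_rot: [-1.571, -0.0, -0.083]
force: [-0.7, -1.0, 0.9]
gripper_width: -0.0
```

```bash
python3 look.py f
```

```text
10.4 [635.1  51.5 149.4] [-1.5707e+00 -1.0000e-04 -8.2800e-02] F [-0.7 -1.   0.9] units [-1.014e+01  6.570e+00 -1.000e-02]
n 720 lid x,z pct [ 9.8 27.6 37. ] [ 11.   83.4 127.9] angle 1.869
```

View pics/f.png

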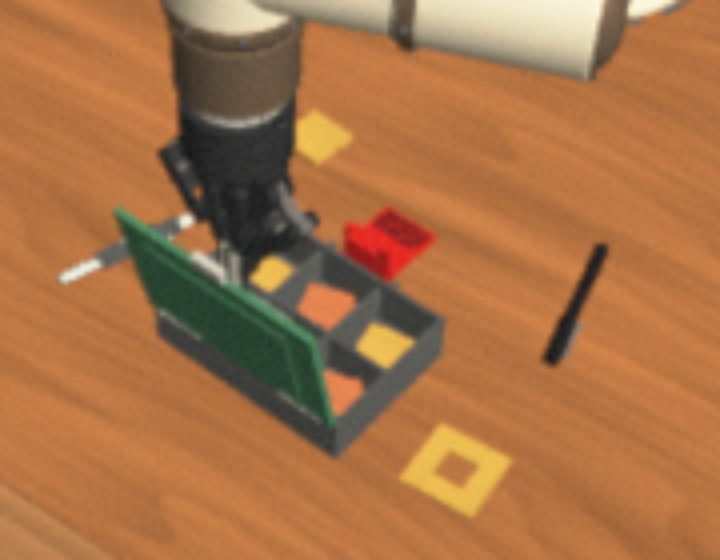

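The lid is at about 1.87 rad by depth, so it has fallen to its stop, clear of the fingers. I'll back off and check.

Request:
drive_tool([
  [-0.5,0,0,0,0,0,1],
  [-1,0,0,0,0,0,1],
  [-1,0,0,0,0,0,1],
  [-1,0,0,0,0,0,1],
  [-1,-0.5,0,0,0,0,1],
  [-1,-1,0,0,0,0,1],
  [-1,-1,0,0,0,0,1],
  [-1,-1,0,0,0,0,1],
  [-1,0,0,0,0,0,1],
  [0,0,0,0,0,0,1],
  [0,0,0,0,0,0,1],
])

```text
clock: 11.82
ee_pos: [465.8, 65.6, 219.4]
ee_rot: [-1.571, -0.0, -0.083]
force: [-0.5, -0.2, -0.6]
gripper_width: -0.003
```

```bash
python3 look.py g
python3 - <<'E'
from plant import r;import cv2
cv2.imwrite("pics/g_full.png",r.snapshot("side")["frame"])
E
```

```text
11.825 [465.8  65.6 219.4] [-1.5707e+00 -5.0000e-04 -8.2500e-02] F [-0.5 -0.2 -0.6] units [-1.65 10.07 -0.02]
n 583 lid x,z pct [12.3 32.7 42.8] [ 17.2  85.7 126.3] angle 1.917
```

View pics/g.png

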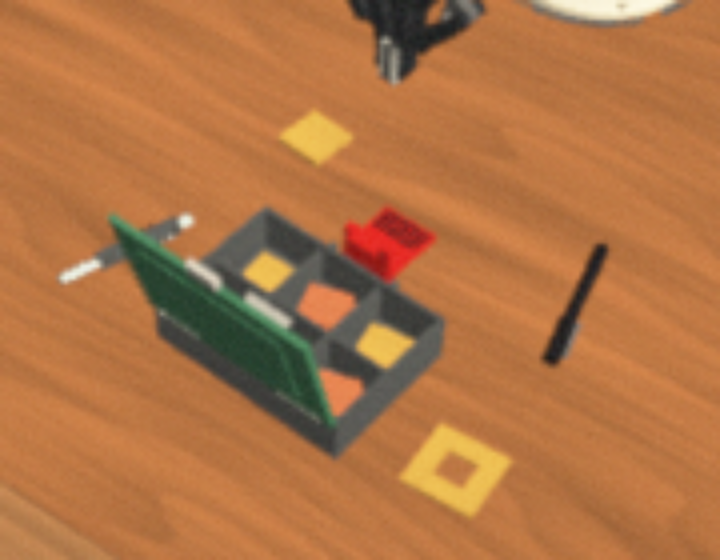

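View pics/g_full.png

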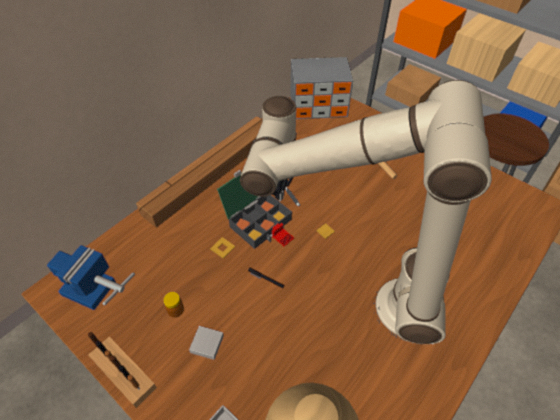

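Both views show the lid leaning back on its stop, the tab back up, and the bystanders where they were. The arm is clear, so I'm handing in.

```bash
python3 look.py k; python3 -c "
from plant import r
print(r.close_job())"
```

```text
11.925 [466.1  65.5 219.1] [-1.5711e+00  2.0000e-04 -8.3000e-02] F [-0.   0.8 -1.6] units [-1.660e+00  1.005e+01 -1.000e-02]
n 588 lid x,z pct [12.5 32.8 43.2] [ 17.4  87.  126.6] angle 1.916
the job is handed in; nothing more can be done
None
```

The case is open. I pressed the red tab down with the shut fingertips to its stop, and the lid sprang up by itself to about 0.95 rad. I then pushed its tongue back past vertical, it fell onto its stop, and I backed the arm away. I handed in at about 12 s of the 38 s allowed.

**Lid angle:** the last two checks, about 0.1 s apart, gave a steady 1.92 rad from the depth image. That is slightly above the nominal 1.85. I put the gap down to depth and calibration error and to seeing mostly the lid's inner side from above. An earlier reading of 1.87 was taken with the fingers still in view.

**Contact:** the highest force I read was about 15 N, while pressing the tab, and it was near zero at the end with the robot touching nothing.

**Other things on the bench:** by eye they lie where they did at the start. I did not measure their positions, and the arm covered part of the hammer in the last wide view.

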